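Find the fullest screw tin by its weight

TASK

Three identical closed screw tins stand on the bench, and one is clearly heavier than the others because it holds the most screws: find it by feeling their weight. Put the two lighter tins away upright in pockets of the wooden rack, seated fully home and released, and finish while holding the heaviest one up, upright and still, at least 15 cm clear of the bench, ready to hand over. The tins are thin sheet metal, so grip and set them down gently, never tip one over, and leave the other things on the bench where they are.

Things in the scene. Friction and masses are not known exactly. Their poses are not given: they have to be found in the camera images.
- tin_a_center (a point): centre of one of three tins alike outside, loose, upright (z axis up): round, straight sides, 58 mm diameter, 88 mm high, steel lid, blue band. 0.15 to 0.75 kg; the heaviest is at least 0.2 kg heavier than the next; centre of mass on the axis, up to 25 mm below this point. Thin sheet: dents if a finger presses with over 50 N; 20 to 35 N a finger carries it
- tin_b_center (a point): centre of one of three tins alike outside, loose, upright (z axis up): round, straight sides, 58 mm diameter, 88 mm high, steel lid, blue band. 0.15 to 0.75 kg; the heaviest is at least 0.2 kg heavier than the next; centre of mass on the axis, up to 25 mm below this point. Thin sheet: dents if a finger presses with over 50 N; 20 to 35 N a finger carries it
- tin_c_center (a point): centre of one of three tins alike outside, loose, upright (z axis up): round, straight sides, 58 mm diameter, 88 mm high, steel lid, blue band. 0.15 to 0.75 kg; the heaviest is at least 0.2 kg heavier than the next; centre of mass on the axis, up to 25 mm below this point. Thin sheet: dents if a finger presses with over 50 N; 20 to 35 N a finger carries it
- rack: wooden rack that does not move, 104 mm (x) by 308 mm (y), 34 mm high; origin at the centre of its underside, on the bench. Three round pockets in a row along y, 94 mm apart, 65 mm in diameter, 26 mm deep, with 3 mm chamfers; a seated tin stands 62 mm out of it. All are empty at the start
- pocket_left (a point): centre of the floor of the left (rack y = +94 mm) pocket of the rack, 8 mm above the bench when level; the mouth of the pocket is 26 mm higher
- pocket_middle (a point): centre of the floor of the middle (rack y = 0) pocket of the rack, 8 mm above the bench when level; the mouth of the pocket is 26 mm higher
- pocket_right (a point): centre of the floor of the right (rack y = -94 mm) pocket of the rack, 8 mm above the bench when level; the mouth of the pocket is 26 mm higher
- tape_measure: yellow tape measure, 41 x 93 x 64 mm; a bystander, lies loose on the bench; its origin is the middle of its underside
- offcut: wood offcut, 40 x 85 x 38 mm; a bystander, lies loose on the bench; its origin is the middle of its underside
- pencil: red carpenter's pencil, 14 x 173 x 8 mm; a bystander, lies loose on the bench; its origin is the middle of its underside

How it is judged (in metres and radians):
At the end, for the whole second after the job is handed in: Heaviest tin in the gripper, centre over 184 mm above the bench, tilt under 0.3 rad, still (under 0.04 m/s). Both lighter tins each in a rack pocket: within 8 mm of its axis, centre within 50 mm of its floor, tilt under 0.12 rad, at rest, not touched, each weighing under 5 N on the rack (((height (world z) of tin_a_center above 0.184 m and angle between tin_a_center's own z axis and vertical below 0.3 rad and linear speed of tin_a below 0.04 m/s and contact force between the fingers and tin_a above 2 N and contact force between tin_a and rack below 0.1 N and (((horizontal distance between tin_b_center and pocket_left below 0.008 m and distance between tin_b_center and pocket_left below 0.05 m) or (horizontal distance between tin_b_center and pocket_middle below 0.008 m and distance between tin_b_center and pocket_middle below 0.05 m) or (horizontal distance between tin_b_center and pocket_right below 0.008 m and distance between tin_b_center and pocket_right below 0.05 m)) and angle between tin_b_center's own z axis and vertical below 0.12 rad and linear speed of tin_b below 0.03 m/s and contact force between the fingers and tin_b below 0.2 N) and contact force between each of tin_b, tin_c and rack below 5 N and (((horizontal distance between tin_c_center and pocket_left below 0.008 m and distance between tin_c_center and pocket_left below 0.05 m) or (horizontal distance between tin_c_center and pocket_middle below 0.008 m and distance between tin_c_center and pocket_middle below 0.05 m) or (horizontal distance between tin_c_center and pocket_right below 0.008 m and distance between tin_c_center and pocket_right below 0.05 m)) and angle between tin_c_center's own z axis and vertical below 0.12 rad and linear speed of tin_c below 0.03 m/s and contact force between the fingers and tin_c below 0.2 N)) or (height (world z) of tin_b_center above 0.184 m and angle between tin_b_center's own z axis and vertical below 0.3 rad and linear speed of tin_b below 0.04 m/s and contact force between the fingers and tin_b above 2 N and contact force between tin_b and rack below 0.1 N and (((horizontal distance between tin_a_center and pocket_left below 0.008 m and distance between tin_a_center and pocket_left below 0.05 m) or (horizontal distance between tin_a_center and pocket_middle below 0.008 m and distance between tin_a_center and pocket_middle below 0.05 m) or (horizontal distance between tin_a_center and pocket_right below 0.008 m and distance between tin_a_center and pocket_right below 0.05 m)) and angle between tin_a_center's own z axis and vertical below 0.12 rad and linear speed of tin_a below 0.03 m/s and contact force between the fingers and tin_a below 0.2 N) and contact force between each of tin_a, tin_c and rack below 5 N and (((horizontal distance between tin_c_center and pocket_left below 0.008 m and distance between tin_c_center and pocket_left below 0.05 m) or (horizontal distance between tin_c_center and pocket_middle below 0.008 m and distance between tin_c_center and pocket_middle below 0.05 m) or (horizontal distance between tin_c_center and pocket_right below 0.008 m and distance between tin_c_center and pocket_right below 0.05 m)) and angle between tin_c_center's own z axis and vertical below 0.12 rad and linear speed of tin_c below 0.03 m/s and contact force between the fingers and tin_c below 0.2 N)) or (height (world z) of tin_c_center above 0.184 m and angle between tin_c_center's own z axis and vertical below 0.3 rad and linear speed of tin_c below 0.04 m/s and contact force between the fingers and tin_c above 2 N and contact force between tin_c and rack below 0.1 N and (((horizontal distance between tin_a_center and pocket_left below 0.008 m and distance between tin_a_center and pocket_left below 0.05 m) or (horizontal distance between tin_a_center and pocket_middle below 0.008 m and distance between tin_a_center and pocket_middle below 0.05 m) or (horizontal distance between tin_a_center and pocket_right below 0.008 m and distance between tin_a_center and pocket_right below 0.05 m)) and angle between tin_a_center's own z axis and vertical below 0.12 rad and linear speed of tin_a below 0.03 m/s and contact force between the fingers and tin_a below 0.2 N) and contact force between each of tin_a, tin_b and rack below 5 N and (((horizontal distance between tin_b_center and pocket_left below 0.008 m and distance between tin_b_center and pocket_left below 0.05 m) or (horizontal distance between tin_b_center and pocket_middle below 0.008 m and distance between tin_b_center and pocket_middle below 0.05 m) or (horizontal distance between tin_b_center and pocket_right below 0.008 m and distance between tin_b_center and pocket_right below 0.05 m)) and angle between tin_b_center's own z axis and vertical below 0.12 rad and linear speed of tin_b below 0.03 m/s and contact force between the fingers and tin_b below 0.2 N)))); the arm keeps its last pose, push and grip.
It fails at once if a tin is squeezed with more than 50 N a finger (100 N over both) (contact force between the fingers and tin_a above 100 N or contact force between the fingers and tin_b above 100 N or contact force between the fingers and tin_c above 100 N).
It fails at once if a tin is rammed into or against the rack with more than 80 N (contact force between any of tin_a, tin_b, tin_c and rack above 80 N).
It fails at once if a tin is tipped by more than 0.7 rad (angle between any of tin_a_center, tin_b_center, tin_c_center's own z axis and vertical above 0.7 rad).
It fails at once if a bystander is moved by more than 3 cm (distance of any of tape_measure, offcut, pencil from where it was at the start of the episode above 0.03 m).
It also fails if it takes over 72 s, if anything falls off the work surface, if the arm or the gripper's body presses on something with over 40 N, if the wrist force passes 120 N, or if a joint passes its speed limit or range.

ROBOT

A 6-joint arm with a two-finger parallel gripper is mounted at the origin on a cart in front of the work surface, level with it; the furniture and walls round the work are solid. World frame = base frame: x ahead of the robot, y to its left, z up, the work surface at z = 0. Lengths are in mm, angles in rad, forces in N, time in s.
With the tool pointing down it reaches from about 350 to 850 mm from the base axis. Payload 8.1 kg.
Tool frame: the origin (TCP) lies between the finger pads; the fingertips stand 25 mm ahead of it and the grasp point (between the pads) lies 6 mm ahead of it; z points along the fingers, y is the line along which they close (so a half turn about z gives the same grasp; the last joint's range is limited). The gripper opens to 93 mm and grips with 3 to 60 N. Pads are 15 mm wide; open, the fingers measure 128 mm over their backs; the gripper's body (75 mm by 188 mm) begins 65 mm behind the grasp point.
Start: joints at [1.026, 0.13, 1.488, -0, 1.523, -0.085], TCP at [266.242, 537.699, 209.135] pointing down, gripper open.
Joint ranges: [-2.96, 2.96], [-0.89, 2.26], [0.02, 2.5], [-1.34, 4.48], [0, 2.73], [-2.66, 2.66]. Speed limits (rad/s): [2.39, 2.39, 2.79, 3.14, 3.14, 3.14].

INTERFACE

Orientations are given as a rotation vector (axis times angle).
In Python, from bench import get_state, camera, camera_info, close_job gives the robot as it stands. The module is installed in compiled form; this text tells all that it offers.
- The arm moves only by the tool play_rows, never from a script. Its argument "motion" is a list of rows, each a list of 3 entries, a list of its own where there are three numbers: the turn, a rotation vector about the world's x, y, z in rad, then the shift along the world's x, y, z in m, then the closure, from 0 (fully open) to 1 (shut). In form: [[[rx, ry, rz], [x, y, z], claw], ...]. A call has exactly 5 rows; each row is the pose to reach, as a shift and turn from the pose commanded when the call began; what a row does not reach only later rows make up. A row lasts 1/12 s, in which the tool goes at most 41.7 mm and 7.16 degrees, less where a joint would pass 70% of its speed; a pose out of reach is approached as far as the arm can. A call with a gripper value outside its range is refused whole. The fingers move at their own pace and stop on an object; "grip_force" is the grip in N (left out, the last holds). Time passes only in rows, so rows that repeat a pose let the fingers close, or fill a call up. It gives the time, the measured TCP pose, the force, the opening and the grip force at its end, in the units of the state.
- get_state(): the state, without advancing time (a new reading comes with each control period).
- camera(name): name is "scene" or "side" or "wrist"; returns (picture, depth): 384x512x3 uint8, red, green, blue; 384x512 float32, mm along the optical axis (not along the pixel's ray), 0 where there is no reading.
- camera_info(name): a dict with "mtx" (3x3 intrinsics, pixels), "k1" (the pictures are not rectified: a ray, as slopes to the right and down, at radius r is drawn at 1 + k1 r^2 times it, then the intrinsics apply), "R" (3x3) and "t" (3): a world point X has camera coordinates R X + t. Camera axes: x right, y down, z forward; pixel columns grow to the right and rows downward; lengths in mm; the calibration is good to about 2 mm. A picture is of the moment at which its call begins: read the wrist's pose just before it. camera_info takes no time and is no camera call; for the wrist camera it gives the pose at the moment of the call.
- close_job(): hands the job in; it is judged then, once.
The state is a dict: "t": time; "q": joint angles; "qd": joint speeds; "effort": joint torques, N m; "eef_pos": TCP position; "ee_rot": TCP orientation; "contact_force": force on the tool from outside, world axes, zero at the start; "moment": the same for the moment, N m; "gripper_width": opening from 0.0 (shut) to 1.0 (fully open); "gripper_force": force on a finger pad.
Only numpy, scipy, OpenCV 4.12 (cv2) and the standard library are available. Lean on these libraries where they do the work, as an engineer would, in place of code of your own. Each camera call takes 0.05 s, during which the arm holds its last target. There are 200 camera calls.

## Working session

There is one attempt and no reset: what is moved stays moved. The work goes in short steps, Python scripts to look and compute and a tool call to move; the robot and the scene stay as the last step left them, time stands still between calls to the robot, and variables do not carry over. Pictures are saved under pics/ and viewed, at most 10 in all, crops included, and the job is handed in when it is done.

Besides the shell and the picture viewer there is one more tool, called after ">>>" as name(argument=value, ...), one argument or row to a line, values as JSON. play_rows: Moves the arm, as the interface text tells. Its arguments: {"type":"object","properties":{"motion":{"type":"array"},"grip_force":{"type":"number"}},"required":["motion"]}

```bash
mkdir -p pics; cat > h.py <<'E'
import numpy as np, cv2
from bench import *
def cloud(n):
    i=camera_info(n); p,d=camera(n); K=np.array(i["mtx"]);R=np.array(i["R"]);t=np.array(i["t"]).ravel()
    v,u=np.mgrid[:384,:512]
    s=cv2.undistortPoints(np.stack([u,v],-1).reshape(-1,1,2).astype(np.float64),K,np.array([i["k1"],0,0,0.])).reshape(384,512,2)
    C=np.dstack([s*d[...,None],d]); W=(C-t)@R; W[d==0]=np.nan
    return p,W
E
python3 - <<'E'
from h import *
print(get_state())
for n in("scene","side"):
    p,W=cloud(n); cv2.imwrite(f"pics/{n}0.png",p[...,::-1]); np.savez(f"{n}0.npz",p=p,W=W)
    i=camera_info(n);print(n,-np.array(i["R"]).T@np.array(i["t"]).ravel())
E
```

```text
{'t': 0.0, 'q': array([ 1.02558656e+00,  1.31175427e-01,  1.48922958e+00, -2.65422145e-05,
        1.52299078e+00, -8.54247134e-02]), 'qd': array([-0.00163275, -0.00120612,  0.00083373,  0.00097117,  0.00302646,
       -0.00032011]), 'effort': array([ 1.96187262e-03, -5.59823799e+01, -4.91782951e+01,  7.67349545e-02,
        3.50857351e-02, -1.22541460e-04]), 'eef_pos': array([265.96151639, 537.20233637, 208.10622813]), 'ee_rot': array([-7.15759839e-01, -3.05841954e+00,  2.70517572e-03]), 'contact_force': array([-0.68202448,  0.14570818,  0.08295186]), 'moment': array([0.00611613, 0.04321286, 0.03389334]), 'gripper_force': 0.0, 'gripper_width': 0.9994751820882191}
scene [  96.47204356 -750.23660861  765.75278888]
side [ 248.71321724 1162.18486807  717.22273885]
```

View pics/scene0.png

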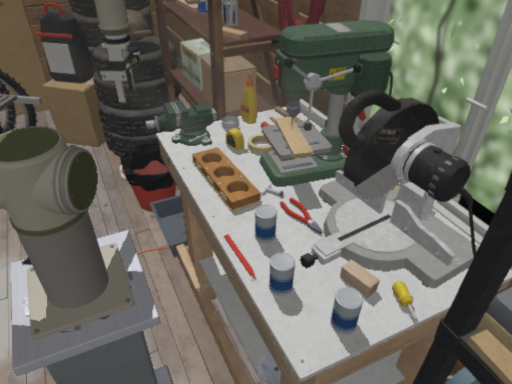

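View pics/side0.png

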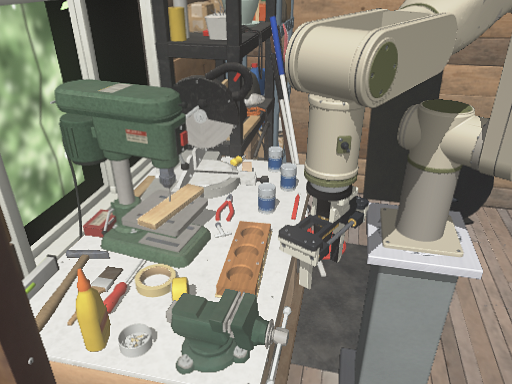

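The scene view shows tins at (265,222), (282,272) and (347,308). The rack is at (226,178), the pencil at (240,256), the offcut at (360,278) and the tape measure at (235,138).

```bash
python3 - <<'E'
from h import *
from scipy.optimize import least_squares
for n,pts in(("scene",[(265,222),(282,272),(347,308)]),("side",[(267,198),(288,177),(275,158)])):
    W=np.load(n+"0.npz")["W"]; cam=camera_info(n); c=-np.array(cam["R"]).T@np.array(cam["t"]).ravel()
    for u,v in pts:
        P=W[v-30:v+30,u-28:u+28].reshape(-1,3); P=P[~np.isnan(P[:,0])]
        L=P[(P[:,2]>80)&(P[:,2]<98)]; S=P[(P[:,2]>12)&(P[:,2]<80)]
        m=np.median(L,0)
        S=S[np.hypot(*(S[:,:2]-m[:2]).T)<45]
        f=least_squares(lambda x:np.hypot(*(S[:,:2]-x).T)-29,m[:2],loss="soft_l1")
        print(n,(u,v),"lid",m.round(1),len(L),"axis",f.x.round(1),len(S),"rms",np.std(f.fun).round(2))
for n,(a,b,c_,d) in (("scene",(140,215,185,268)),("side",(215,300,210,275))):
    W=np.load(n+"0.npz")["W"]
    P=W[a:b,c_:d].reshape(-1,3); P=P[(P[:,2]>29)&(P[:,2]<39)]
    P=P[np.hypot(*(P[:,:2]-np.median(P[:,:2],0)).T)<175]
    r=cv2.minAreaRect(P[:,:2].astype(np.float32)); print(n,"rack",r,np.median(P,0),len(P))
W=np.load("scene0.npz")["W"]
for nm,u,v in(("pencilA",228,238),("pencilB",252,275),("offcut",360,276),("tape",235,138),("vise",190,120),("pliers",290,207),("lever",308,258),("wrench",272,192)): print(nm,W[v,u].round())
E
```

```text
scene (265, 222) lid [478.8 -29.8  85.3] 275 axis [480.5 -25.7] 397 rms 1.23
scene (282, 272) lid [ 433.4 -202.5   85.3] 404 axis [ 435.2 -199.4] 483 rms 0.96
scene (347, 308) lid [ 508.6 -351.5   85.2] 524 axis [ 511.5 -349.1] 546 rms 0.8
side (267, 198) lid [471.1 -28.1  84.4] 175 axis [478.  -26.8] 312 rms 1.93
side (288, 177) lid [ 471.7 -181.8   84.2] 311 axis [ 466.5 -158.2] 157 rms 6.61
side (275, 158) lid [ 472.4 -194.5   84.3] 257 axis [ 469.7 -160. ] 118 rms 5.08
scene rack ((538.6636962890625, 262.48321533203125), (221.3482666015625, 304.7298583984375), 3.0471079349517822) [478.61002944 235.37908254  32.17187273] 1150
side rack ((475.6741943359375, 269.4644775390625), (97.3262939453125, 289.5386657714844), 3.635356903076172) [472.62311144 304.33082231  32.38988743] 1528
pencilA [385.   1.   5.]
pencilB [ 387. -144.    5.]
offcut [ 603. -279.   35.]
tape [590. 425.  43.]
vise [465. 534.  89.]
pliers [606.  53.  -3.]
lever [ 517. -185.   45.]
wrench [587. 134.   4.]
```

```bash
python3 - <<'E'
from h import *
from scipy.spatial.transform import Rotation as Ro
i=camera_info("wrist");R=np.array(i["R"]);c=-R.T@np.array(i["t"]).ravel();s=get_state()
T=Ro.from_rotvec(s["ee_rot"]).as_matrix()
print("cam in tool",T.T@(c-s["eef_pos"]),"\naxes",(T.T@R.T).round(2),"\nmtx",i["mtx"],"tool",T.round(3))
# obstacle map: max z per 50mm cell
H={}
for n in("scene","side"):
    W=np.load(n+"0.npz")["W"].reshape(-1,3);W=W[~np.isnan(W[:,0])]
    for x,y,z in W:
        if 350<x<700 and -450<y<600 and z<450: k=(int(x//50),int(y//50));H[k]=max(H.get(k,0),z)
for b in range(11,-10,-1): print(b*50,[int(H.get((a,b),-1)) for a in range(7,14)])
E
```

```text
cam in tool [  75.49132604    0.47636672 -176.21222618] 
axes [[-0.   -0.96 -0.27]
 [ 1.   -0.    0.  ]
 [-0.   -0.27  0.96]] 
mtx [[294.55303615   0.         258.21650928]
 [  0.         294.55303615 193.63842879]
 [  0.           0.           1.        ]] tool [[-0.896  0.444 -0.001]
 [ 0.444  0.896 -0.001]
 [ 0.    -0.002 -1.   ]]
550 [134, 135, 135, 119, 116, 31, 82]
500 [134, 134, 134, 117, 107, 2, 3]
450 [2, 2, 13, 41, 66, 65, 25]
400 [2, 35, 36, 36, 65, 62, 25]
350 [4, 36, 35, 35, 2, 26, 26]
300 [4, 36, 36, 35, 1, 121, 412]
250 [2, 35, 37, 35, 3, 430, 446]
200 [2, 35, 36, 35, 2, 432, 446]
150 [2, 35, 35, 36, 11, 411, 446]
100 [2, 35, 35, 37, 16, 411, 379]
50 [3, 2, 3, 1, 15, 14, 28]
0 [8, 3, 86, 2, 14, 15, 44]
-50 [9, 86, 89, 89, 14, 16, 47]
-100 [9, 2, 89, 2, 2, 49, 54]
-150 [8, 1, 1, 39, 54, 434, 433]
-200 [5, 89, 88, 50, 440, 444, 440]
-250 [2, 88, 87, 2, 55, 57, 288]
-300 [1, 2, 2, 2, 39, 39, 51]
-350 [1, 2, 88, 88, 37, 38, 33]
-400 [3, 2, 87, 89, 3, 3, 31]
-450 [2, 3, 2, 3, 3, 19, 448]
```

>>> play_rows(
  motion=[
    [[0,0,0.05],[0.017,-0.027,0.01],0],
    [[0,0,0.1],[0.034,-0.054,0.02],0],
    [[0,0,0.15],[0.052,-0.081,0.03],0],
    [[0,0,0.2],[0.07,-0.108,0.04],0],
    [[0,0,0.26],[0.087,-0.136,0.046],0],
  ],
  grip_force=25,
)

```text
t: 0.52
eef_pos: [353.9, 400.6, 255.9]
ee_rot: [0.309, 3.126, 0.001]
contact_force: [1.0, 0.0, -0.1]
gripper_width: 1.0
gripper_force: 0.0
```

>>> play_rows(
  motion=[
    [[0,0,0.05],[0.017,-0.03,0.01],0],
    [[0,0,0.1],[0.034,-0.06,0.02],0],
    [[0,0,0.15],[0.052,-0.09,0.03],0],
    [[0,0,0.2],[0.07,-0.12,0.04],0],
    [[0,0,0.25],[0.087,-0.136,0.046],0],
  ],
)

```text
t: 0.93
eef_pos: [441.2, 262.9, 302.3]
ee_rot: [-0.081, 3.139, -0.001]
contact_force: [0.1, 0.6, 0.4]
gripper_width: 0.998
gripper_force: 0.0
```

>>> play_rows(
  motion=[
    [[0,0,0],[0,0,0],0],
    [[0,0,0],[0,0,0],0],
    [[0,0,0],[0,0,0],0],
    [[0,0,0],[0,0,0],0],
    [[0,0,0],[0,0,0],0],
  ],
)

```text
t: 1.35
eef_pos: [439.3, 266.5, 300.5]
ee_rot: [0.081, -3.139, 0.0]
contact_force: [-0.1, 0.0, 0.9]
gripper_width: 1.002
gripper_force: 0.0
```

```bash
python3 - <<'E'
from h import *
print(get_state()); p,W=cloud("wrist"); np.savez("w1.npz",p=p,W=W); cv2.imwrite("pics/w1.png",p[...,::-1])
E
```

```text
{'t': 1.35, 'q': array([ 4.45359083e-01, -1.22435420e-01,  1.57693549e+00,  2.00844061e-04,
        1.68818287e+00, -1.17685561e+00]), 'qd': array([ 0.00044276, -0.00165494, -0.00321861, -0.00308016,  0.00065404,
       -0.00505023]), 'effort': array([-3.51254884e-01, -4.34332037e+01, -4.98218215e+01, -8.73577555e-04,
        8.14548181e-02,  2.47461599e-02]), 'eef_pos': array([439.34516929, 266.53836706, 300.50967814]), 'ee_rot': array([ 8.07679573e-02, -3.13947690e+00,  4.11504165e-04]), 'contact_force': array([-0.05903098,  0.00662423,  0.89321318]), 'moment': array([ 0.04121018, -0.00418479, -0.00843844]), 'gripper_force': 0.0, 'gripper_width': 1.002088628794715}
```

View pics/w1.png

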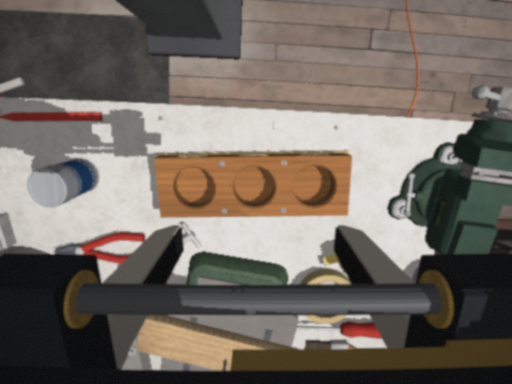

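The wrist view shows the rack with its pocket mouths at (193,186), (253,185) and (313,185). The vise is on the right, and a tin is on the left at (60,183).

```bash
cat > rack.py <<'E'
from h import *
from scipy.optimize import least_squares
d=np.load("w1.npz"); W=d["W"][140:230,145:362]; m=(W[...,2]>29)&(W[...,2]<40)
P=W[m]; P=P[(abs(P[:,0]-475)<70)]
r=cv2.minAreaRect(P[:,:2].astype(np.float32)); print("rack",r,np.median(P[:,2]))
# template fit: label each pixel hit on solid top vs outside/pocket by ray cut with plane z=34
i=camera_info("wrist");R=np.array(i["R"]);c=-R.T@np.array(i["t"]).ravel()
Wf=W.reshape(-1,3); ok=~np.isnan(Wf[:,0]); Wf=Wf[ok]; zt=np.median(P[:,2])
X=c+(Wf-c)*((zt-c[2])/(Wf[:,2]-c[2]))[:,None]; lab=(abs(Wf[:,2]-zt)<2.5).astype(float)
def model(p,X):
    a=p[2];q=(X[:,:2]-p[:2])@np.array([[np.cos(a),-np.sin(a)],[np.sin(a),np.cos(a)]])
    s=lambda v:1/(1+np.exp(-np.clip(v/1.2,-40,40)))
    M=s(52-abs(q[:,0]))*s(154-abs(q[:,1]))
    for k in(-94,0,94): M=M*s(np.hypot(q[:,0],q[:,1]-k)-34.)
    return M
f=least_squares(lambda p:model(p,X)-lab,[r[0][0],r[0][1],np.radians(3.3)],x_scale=[1,1,.01],diff_step=1e-4)
print(f.x,np.degrees(f.x[2]),f.cost/len(X))
for n,k in(("L",94),("M",0),("R",-94)): print(n,f.x[:2]+k*np.array([-np.sin(f.x[2]),np.cos(f.x[2])]))
E
python3 rack.py
```

```text
rack ((478.1862487792969, 260.5074768066406), (98.16255187988281, 300.61859130859375), 3.681763172149658) 34.37026807142131
[4.78416694e+02 2.61362796e+02 6.28144099e-02] 3.599000581675419 0.028343128647225935
L [472.51602192 355.1774111 ]
M [478.41669434 261.36279568]
R [484.31736676 167.54818027]
```

>>> play_rows(
  motion=[
    [[0,0,0],[0,-0.037,0],0],
    [[0,0,0],[0,-0.075,0],0],
    [[0,0,0],[0,-0.113,0],0],
    [[0,0,0],[0,-0.151,0],0],
    [[0,0,0],[0,-0.188,0],0],
  ],
)

```text
t: 1.82
eef_pos: [439.6, 76.9, 301.0]
ee_rot: [-0.082, 3.14, -0.0]
contact_force: [0.5, 0.4, -0.2]
gripper_width: 1.003
gripper_force: 0.0
```

>>> play_rows(
  motion=[
    [[0,0,0],[0,-0.037,0],0],
    [[0,0,0],[0,-0.075,0],0],
    [[0,0,0],[0,-0.113,0],0],
    [[0,0,0],[0,-0.151,0],0],
    [[0,0,0],[0,-0.188,0],0],
  ],
)

```text
t: 2.23
eef_pos: [439.9, -111.5, 301.2]
ee_rot: [-0.08, 3.14, -0.0]
contact_force: [0.6, -0.5, 0.5]
gripper_width: 0.999
gripper_force: 0.0
```

>>> play_rows(
  motion=[
    [[0,0,0],[0,0,0],0],
    [[0,0,0],[0,0,0],0],
    [[0,0,0],[0,0,0],0],
    [[0,0,0],[0,0,0],0],
    [[0,0,0],[0,0,0],0],
  ],
)

```text
t: 2.65
eef_pos: [440.4, -108.8, 301.2]
ee_rot: [-0.083, 3.14, 0.0]
contact_force: [0.0, -0.3, 0.4]
gripper_width: 0.998
gripper_force: 0.0
```

```bash
cat > tins.py <<'E'
from h import *
import sys
from scipy.optimize import least_squares
s=get_state(); print(s["eef_pos"].round(1),s["ee_rot"].round(3),s["contact_force"].round(2))
p,W=cloud("wrist"); nm=sys.argv[1]; np.savez(nm+".npz",p=p,W=W); cv2.imwrite(f"pics/{nm}.png",p[...,::-1])
for c0 in[(480,-26),(435,-199),(511,-349)]:
    near=np.hypot(W[...,0]-c0[0],W[...,1]-c0[1])<50
    L=W[near&(W[...,2]>80)&(W[...,2]<97)]; S=W[near&(W[...,2]>10)&(W[...,2]<80)]
    if len(L)<50: print(c0,"unseen",len(L)); continue
    e=cv2.minEnclosingCircle(L[:,:2].astype(np.float32))
    f=least_squares(lambda x:np.hypot(*(S[:,:2]-x).T)-29,L[:,:2].mean(0),loss="soft_l1")
    print(c0,"lid",np.median(L,0).round(1),len(L),"circ",np.round(e[0],1),round(e[1],1),"side",f.x.round(1),len(S),np.std(f.fun).round(2))
E
python3 tins.py w2
```

```text
[ 440.4 -108.8  301.2] [-0.083  3.14   0.   ] [ 0.   -0.34  0.36]
(480, -26) lid [478.7 -26.6  87.4] 1312 circ [480.1 -26. ] 28.8 side [480.9 -25.5] 394 0.29
(435, -199) lid [ 433.5 -198.7   87.4] 1450 circ [ 434.8 -199.7] 29.1 side [ 435.1 -200.1] 297 0.23
(511, -349) lid [ 509.3 -347.    87.3] 1280 circ [ 511.1 -348.2] 29.6 side [ 511.2 -349.4] 883 0.46
```

View pics/w2.png

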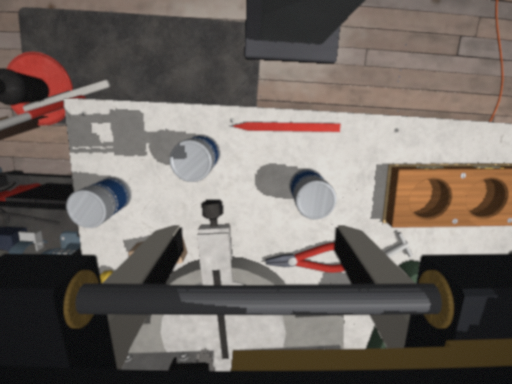

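Wrist view: tins at (313,193), (195,158) and (98,203), with fits agreeing to about 1 mm. I'll go for tin A first.

>>> play_rows(
  motion=[
    [[0,0,0],[0.01,0.02,-0.02],0],
    [[0,0,0],[0.02,0.04,-0.04],0],
    [[0,0,0],[0.03,0.06,-0.06],0],
    [[0,0,0],[0.04,0.083,-0.08],0],
    [[0,0,0],[0.04,0.083,-0.1],0],
  ],
)

```text
t: 3.12
eef_pos: [481.3, -23.0, 200.3]
ee_rot: [-0.085, 3.139, 0.002]
contact_force: [1.0, 0.9, 0.2]
gripper_width: 1.003
gripper_force: 0.0
```

>>> play_rows(
  motion=[
    [[0,0,0],[0,0,0],0],
    [[0,0,0],[0,0,0],0],
    [[0,0,0],[0,0,-0.02],0],
    [[0,0,0],[0,0,-0.04],0],
    [[0,0,0],[0,0,-0.06],0],
  ],
)

```text
t: 3.53
eef_pos: [481.8, -27.9, 143.2]
ee_rot: [-0.078, 3.136, -0.002]
contact_force: [0.5, -0.5, -0.2]
gripper_width: 0.999
gripper_force: 0.0
```

>>> play_rows(
  motion=[
    [[0,0,0],[0,0,-0.02],0],
    [[0,0,0],[0,0,-0.04],0],
    [[0,0,0],[0,0,-0.06],0],
    [[0,0,0],[0,0,-0.075],0],
    [[0,0,0],[0,0,-0.075],0],
  ],
)

```text
t: 3.95
eef_pos: [479.0, -27.6, 64.7]
ee_rot: [0.078, -3.138, -0.001]
contact_force: [-0.7, 0.1, 0.4]
gripper_width: 1.001
gripper_force: 0.0
```

>>> play_rows(
  motion=[
    [[0,0,0],[0,0,0],0.1],
    [[0,0,0],[0,0,0],0.2],
    [[0,0,0],[0,0,0],0.3],
    [[0,0,0],[0,0,0],0.4],
    [[0,0,0],[0,0,0],0.5],
  ],
  grip_force=27,
)

```text
t: 4.37
eef_pos: [481.1, -27.5, 67.3]
ee_rot: [-0.079, 3.139, -0.001]
contact_force: [-0.3, -0.4, 1.8]
gripper_width: 0.692
gripper_force: 0.0
```

>>> play_rows(
  motion=[
    [[0,0,0],[0,0,0],1],
    [[0,0,0],[0,0,0],1],
    [[0,0,0],[0,0,0],1],
    [[0,0,0],[0,0,0],1],
    [[0,0,0],[0,0,0],1],
  ],
)

```text
t: 4.78
eef_pos: [480.8, -27.3, 66.8]
ee_rot: [-0.079, 3.14, -0.0]
contact_force: [-0.2, 1.2, 5.7]
gripper_width: 0.62
gripper_force: 27.0
```

>>> play_rows(
  motion=[
    [[0,0,0],[0,0,0.005],1],
    [[0,0,0],[0,0,0.025],1],
    [[0,0,0],[0,0,0.055],1],
    [[0,0,0],[0,0,0.085],1],
    [[0,0,0],[0,0,0.1],1],
  ],
)

```text
t: 5.2
eef_pos: [480.9, -27.5, 169.2]
ee_rot: [-0.079, 3.138, -0.001]
contact_force: [1.6, -0.8, -3.0]
gripper_width: 0.614
gripper_force: 27.0
```

>>> play_rows(
  motion=[
    [[0,0,0],[0,0,0.02],1],
    [[0,0,0],[0,0,0.035],1],
    [[0,0,0],[0,0,0.035],1],
    [[0,0,0],[0,0,0.035],1],
    [[0,0,0],[0,0,0.035],1],
  ],
)

```text
t: 5.62
eef_pos: [479.3, -27.2, 199.4]
ee_rot: [0.079, -3.138, -0.001]
contact_force: [-0.6, -0.3, -3.3]
gripper_width: 0.619
gripper_force: 27.0
```

>>> play_rows(
  motion=[
    [[0,0,0],[0,0,0],1],
    [[0,0,0],[0,0,0],1],
    [[0,0,0],[0,0,0],1],
    [[0,0,0],[0,0,0],1],
    [[0,0,0],[0,0,0],1],
  ],
)

```text
t: 6.03
eef_pos: [480.1, -27.3, 200.8]
ee_rot: [0.079, -3.14, -0.0]
contact_force: [0.4, 0.7, -3.3]
gripper_width: 0.613
gripper_force: 27.0
```

```bash
cat > wt.py <<'E'
from h import *
F=[];E=[];M=[]
for k in range(6):
    s=get_state();F.append(s["contact_force"]);E.append(s["eef_pos"]);M.append(s["moment"]);camera("wrist")
print("F",np.mean(F,0).round(2),"sd",np.std(F,0).round(2),"M",np.mean(M,0).round(3),"eef",np.mean(E,0).round(1),np.std(E,0).round(1),s["t"],s["gripper_width"],s["gripper_force"],s["ee_rot"].round(3))
E
python3 wt.py
```

```text
F [ 0.05  0.12 -3.53] sd [0.43 0.43 0.42] M [ 0.05  -0.006 -0.017] eef [480.2 -27.3 201. ] [0.1 0.  0.2] 6.2833 0.6222620407201137 26.99253112077713 [-0.079  3.14  -0.   ]
```

>>> play_rows(
  motion=[
    [[0,0,0],[0,0.013,0],1],
    [[0,0,0],[0,0.04,0],1],
    [[0,0,0],[-0.001,0.07,0],1],
    [[0,0,0],[-0.002,0.1,0],1],
    [[0,0,0],[-0.003,0.13,0],1],
  ],
)

```text
t: 6.75
eef_pos: [477.1, 103.8, 201.3]
ee_rot: [-0.078, 3.14, 0.0]
contact_force: [0.3, -0.3, -2.9]
gripper_width: 0.616
gripper_force: 27.0
```

>>> play_rows(
  motion=[
    [[0,0,0],[0,0.03,0],1],
    [[0,0,0],[-0.001,0.06,0],1],
    [[0,0,0],[-0.002,0.09,0],1],
    [[0,0,0],[-0.003,0.12,0],1],
    [[0,0,0],[-0.003,0.15,0],1],
  ],
)

```text
t: 7.17
eef_pos: [473.9, 254.3, 201.2]
ee_rot: [-0.079, 3.14, 0.0]
contact_force: [0.7, 0.1, -2.8]
gripper_width: 0.616
gripper_force: 27.0
```

>>> play_rows(
  motion=[
    [[0,0,0],[0,0.03,0],1],
    [[0,0,0],[-0.001,0.06,0],1],
    [[0,0,0],[-0.002,0.085,0],1],
    [[0,0,0],[-0.002,0.1025,0],1],
    [[0,0,0],[-0.002,0.1025,0],1],
  ],
)

```text
t: 7.58
eef_pos: [471.4, 358.5, 200.8]
ee_rot: [0.083, -3.14, -0.002]
contact_force: [0.1, 0.3, -2.6]
gripper_width: 0.618
gripper_force: 27.0
```

>>> play_rows(
  motion=[
    [[0,0,0],[0,0,-0.02],1],
    [[0,0,0],[0,0,-0.04],1],
    [[0,0,0],[0,0,-0.06],1],
    [[0,0,0],[0,0,-0.075],1],
    [[0,0,0],[0,0,-0.075],1],
  ],
)

```text
t: 8.0
eef_pos: [470.0, 353.1, 121.8]
ee_rot: [0.078, -3.135, 0.006]
contact_force: [-0.6, -0.5, -4.2]
gripper_width: 0.618
gripper_force: 27.0
```

```bash
python3 wt.py; python3 - <<'E'
from h import *
for n in("scene","side"):
    p,W=cloud(n); np.savez(n+"1.npz",p=p,W=W)
    cv2.imwrite(f"pics/{n}1.png",cv2.resize((p[110:260,150:320] if n=="scene" else p[190:320,190:330])[...,::-1],None,fx=4,fy=4)[:600,:800])
E
```

```text
F [ 0.34 -0.15 -3.2 ] sd [0.6  0.28 0.53] M [ 0.039  0.005 -0.015] eef [472.  354.5 125.8] [1.2 0.9 2.3] 8.25 0.6140574593923309 26.992672383785248 [-7.800e-02  3.138e+00  2.000e-03]
```

View pics/scene1.png

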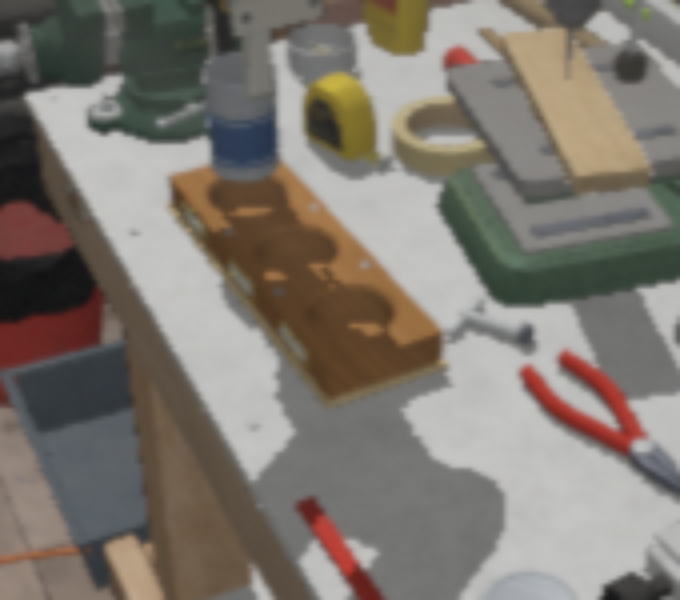

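The tin hangs just over the left pocket. I'll check the alignment using fixed-camera fits of both the tin and the rack.

```bash
cat > chk.py <<'E'
from h import *
from scipy.optimize import least_squares
exec(open("rack.py").read().split("def model")[1].join(["def model",""]).split("f=least")[0])
for n,b in(("scene",(130,215,180,268)),("side",(215,300,205,280))):
    cam=camera_info(n);c=-np.array(cam["R"]).T@np.array(cam["t"]).ravel()
    W=np.load(n+"0.npz")["W"][b[0]:b[1],b[2]:b[3]].reshape(-1,3); W=W[~np.isnan(W[:,0])]
    W=W[(W[:,2]<45)]; zt=np.median(W[(W[:,2]>28)&(W[:,2]<40),2])
    X=c+(W-c)*((zt-c[2])/(W[:,2]-c[2]))[:,None]
    k=(abs(X[:,0]-478)<75)&(abs(X[:,1]-261)<175); X=X[k];lab=(abs(W[k,2]-zt)<3).astype(float)
    f=least_squares(lambda p:model(p,X)-lab,[478,261,.0628],x_scale=[1,1,.01],diff_step=1e-4)
    print(n,"zt",zt,"rack",f.x.round(3),"cost",f.cost/len(X),"L",(f.x[:2]+94*np.array([-np.sin(f.x[2]),np.cos(f.x[2])])).round(1))
    W=np.load(n+"1.npz")["W"].reshape(-1,3); S=W[(W[:,2]>62)&(W[:,2]<100)&(np.hypot(W[:,0]-472,W[:,1]-355)<40)]
    f=least_squares(lambda x:np.hypot(*(S[:,:2]-x).T)-29,[472,355],loss="soft_l1"); print(" tin",f.x.round(1),len(S),np.std(f.fun).round(2))
E
python3 chk.py
```

```text
scene zt 32.1916151762736 rack [4.77703e+02 2.58541e+02 6.40000e-02] cost 0.030303443644911575 L [471.7 352.3]
 tin [473.6 357.5] 181 1.84
side zt 32.29247441433889 rack [4.75883e+02 2.62960e+02 6.10000e-02] cost 0.031330623587403635 L [470.1 356.8]
 tin [471.2 355.7] 288 1.22
```

>>> play_rows(
  motion=[
    [[0,0,0],[-0.0005,0,-0.006],1],
    [[0,0,0],[-0.0005,0,-0.012],1],
    [[0,0,0],[-0.0005,0,-0.018],1],
    [[0,0,0],[-0.0005,0,-0.021],1],
    [[0,0,0],[-0.0005,0,-0.024],1],
  ],
)

```text
t: 8.82
eef_pos: [471.2, 354.9, 101.0]
ee_rot: [0.079, -3.139, 0.001]
contact_force: [-0.1, 0.1, -3.7]
gripper_width: 0.619
gripper_force: 27.0
```

>>> play_rows(
  motion=[
    [[0,0,0],[0,0,-0.002],1],
    [[0,0,0],[0,0,-0.004],1],
    [[0,0,0],[0,0,-0.006],1],
    [[0,0,0],[0,0,-0.008],1],
    [[0,0,0],[0,0,-0.008],1],
  ],
)

```text
t: 9.23
eef_pos: [471.6, 355.1, 93.7]
ee_rot: [0.079, -3.14, 0.0]
contact_force: [0.3, -0.6, -3.5]
gripper_width: 0.615
gripper_force: 27.0
```

```bash
python3 wt.py
```

```text
F [ 0.08  0.16 -3.25] sd [0.37 0.55 0.48] M [ 0.03  -0.015 -0.003] eef [471.8 355.2  94.1] [0.1 0.1 0.2] 9.4833 0.6194681959509786 26.992540955543518 [-0.079  3.14   0.   ]
```

No contact force and the bottom is about 6 mm below the mouth, so the tin has entered cleanly.

>>> play_rows(
  motion=[
    [[0,0,0],[0,0,-0.003],1],
    [[0,0,0],[0,0,-0.006],1],
    [[0,0,0],[0,0,-0.009],1],
    [[0,0,0],[0,0,-0.012],1],
    [[0,0,0],[0,0,-0.014],1],
  ],
)

```text
t: 9.95
eef_pos: [471.4, 355.0, 79.4]
ee_rot: [0.079, -3.14, 0.001]
contact_force: [0.2, -0.1, -3.5]
gripper_width: 0.621
gripper_force: 27.0
```

>>> play_rows(
  motion=[
    [[0,0,0],[0,0,-0.001],1],
    [[0,0,0],[0,0,-0.002],1],
    [[0,0,0],[0,0,-0.003],1],
    [[0,0,0],[0,0,-0.004],1],
    [[0,0,0],[0,0,-0.0045],1],
  ],
)

```text
t: 10.37
eef_pos: [471.8, 355.2, 75.6]
ee_rot: [-0.079, 3.14, 0.0]
contact_force: [0.1, -0.7, -3.3]
gripper_width: 0.614
gripper_force: 27.0
```

>>> play_rows(
  motion=[
    [[0,0,0],[0,0,0],1],
    [[0,0,0],[0,0,0],1],
    [[0,0,0],[0,0,0],1],
    [[0,0,0],[0,0,0],1],
    [[0,0,0],[0,0,0],1],
  ],
)

```text
t: 10.78
eef_pos: [471.8, 355.2, 75.7]
ee_rot: [-0.079, 3.14, 0.0]
contact_force: [0.3, 0.3, -3.6]
gripper_width: 0.616
gripper_force: 27.0
```

>>> play_rows(
  motion=[
    [[0,0,0],[0,0,-0.0005],1],
    [[0,0,0],[0,0,-0.001],1],
    [[0,0,0],[0,0,-0.0015],1],
    [[0,0,0],[0,0,-0.0018],1],
    [[0,0,0],[0,0,-0.0018],1],
  ],
)

```text
t: 11.2
eef_pos: [472.2, 355.4, 74.9]
ee_rot: [-0.079, 3.14, 0.001]
contact_force: [-1.6, -0.8, 5.3]
gripper_width: 0.62
gripper_force: 27.0
```

>>> play_rows(
  motion=[
    [[0,0,0],[0,0,0],0.38],
    [[0,0,0],[0,0,0],0.34],
    [[0,0,0],[0,0,0],0.28],
    [[0,0,0],[0,0,0],0.2],
    [[0,0,0],[0,0,0],0.1],
  ],
)

```text
t: 11.62
eef_pos: [471.7, 355.2, 73.7]
ee_rot: [0.079, -3.141, 0.0]
contact_force: [-0.1, -0.0, -0.8]
gripper_width: 0.818
gripper_force: 0.0
```

>>> play_rows(
  motion=[
    [[0,0,0],[0,0,0],0],
    [[0,0,0],[0,0,0],0],
    [[0,0,0],[0,0,0.01],0],
    [[0,0,0],[0,0,0.03],0],
    [[0,0,0],[0,0,0.06],0],
  ],
)

```text
t: 12.03
eef_pos: [469.8, 354.0, 131.9]
ee_rot: [0.079, -3.136, 0.005]
contact_force: [0.6, -0.1, 0.2]
gripper_width: 0.998
gripper_force: 0.0
```

>>> play_rows(
  motion=[
    [[0,0,0],[0,0,0.03],0],
    [[0,0,0],[0,0,0.06],0],
    [[0,0,0],[0,-0.02,0.08],0],
    [[0,0,0],[0,-0.05,0.1],0],
    [[0,0,0],[0,-0.085,0.12],0],
  ],
)

```text
t: 12.45
eef_pos: [471.4, 270.3, 255.9]
ee_rot: [-0.082, 3.139, 0.001]
contact_force: [0.8, -1.1, -0.8]
gripper_width: 1.002
gripper_force: 0.0
```

>>> play_rows(
  motion=[
    [[0,0,0],[0,0,0.01],0],
    [[0,0,0],[0,-0.005,0.03],0],
    [[0,0,0],[0,-0.005,0.05],0],
    [[0,0,0],[0,-0.005,0.05],0],
    [[0,0,0],[0,-0.005,0.05],0],
  ],
)

```text
t: 12.87
eef_pos: [472.5, 265.5, 305.8]
ee_rot: [-0.078, 3.137, 0.002]
contact_force: [0.9, 0.0, -0.6]
gripper_width: 1.0
gripper_force: 0.0
```

```bash
python3 wt.py; python3 - <<'E'
from h import *
from scipy.optimize import least_squares
p,W=cloud("wrist"); np.savez("w3.npz",p=p,W=W)
near=np.hypot(W[...,0]-472,W[...,1]-355)<50
L=W[near&(W[...,2]>62)&(W[...,2]<97)]; print("lid",np.median(L,0),np.round(cv2.minEnclosingCircle(L[:,:2].astype(np.float32))[0],1),"z range",np.percentile(L[:,2],[2,50,98]))
E
```

```text
F [-0.24  0.29 -0.31] sd [0.65 0.5  0.39] M [ 0.05  -0.004  0.015] eef [471.5 265.3 303.3] [0.5 0.1 1.2] 13.1167 0.9989382055073246 0.0 [ 7.900e-02 -3.138e+00  1.000e-03]
lid [468.83278868 353.02278087  95.18985584] [471.3 356.4] z range [66.7898183  95.18985584 96.83414928]
```

Tin A is seated: its lid is at about 95 mm and it is centred within 2 mm. Its weight is about 3.3 N. Next is tin B at (435,-200).

>>> play_rows(
  motion=[
    [[0,0,0],[0,-0.038,0],0],
    [[0,0,0],[-0.004,-0.076,0],0],
    [[0,0,0],[-0.008,-0.114,0],0],
    [[0,0,0],[-0.012,-0.152,0],0],
    [[0,0,0],[-0.016,-0.19,0],0],
  ],
)

```text
t: 13.63
eef_pos: [455.0, 73.8, 303.4]
ee_rot: [0.08, -3.14, 0.0]
contact_force: [1.8, 1.0, -0.0]
gripper_width: 0.997
gripper_force: 0.0
```

>>> play_rows(
  motion=[
    [[0,0,0],[-0.004,-0.038,-0.01],0],
    [[0,0,0],[-0.008,-0.075,-0.02],0],
    [[0,0,0],[-0.012,-0.112,-0.03],0],
    [[0,0,0],[-0.016,-0.15,-0.04],0],
    [[0,0,0],[-0.0205,-0.185,-0.05],0],
  ],
)

```text
t: 14.05
eef_pos: [434.5, -111.6, 253.1]
ee_rot: [0.079, -3.14, 0.0]
contact_force: [0.4, -0.8, -0.4]
gripper_width: 0.996
gripper_force: 0.0
```

>>> play_rows(
  motion=[
    [[0,0,0],[0,-0.03,-0.01],0],
    [[0,0,0],[0,-0.06,-0.02],0],
    [[0,0,0],[0,-0.09,-0.03],0],
    [[0,0,0],[0,-0.09,-0.05],0],
    [[0,0,0],[0,-0.09,-0.05],0],
  ],
)

```text
t: 14.47
eef_pos: [433.0, -200.1, 199.5]
ee_rot: [0.074, -3.135, -0.005]
contact_force: [-0.4, 1.5, -0.1]
gripper_width: 1.007
gripper_force: 0.0
```

>>> play_rows(
  motion=[
    [[0,0,0],[0,0,-0.02],0],
    [[0,0,0],[0,0,-0.04],0],
    [[0,0,0],[0,0,-0.06],0],
    [[0,0,0],[0,0,-0.06],0],
    [[0,0,0],[0,0,-0.06],0],
  ],
)

```text
t: 14.88
eef_pos: [434.6, -198.6, 143.5]
ee_rot: [0.08, -3.138, -0.002]
contact_force: [-0.3, 0.1, 0.2]
gripper_width: 0.995
gripper_force: 0.0
```

>>> play_rows(
  motion=[
    [[0,0,0],[0,0,-0.02],0],
    [[0,0,0],[0,0,-0.04],0],
    [[0,0,0],[0,-0.001,-0.06],0],
    [[0,0,0],[0,-0.001,-0.076],0],
    [[0,0,0],[0,-0.001,-0.076],0],
  ],
)

```text
t: 15.3
eef_pos: [434.3, -199.7, 66.5]
ee_rot: [0.08, -3.138, -0.003]
contact_force: [-0.4, 0.8, 0.2]
gripper_width: 1.002
gripper_force: 0.0
```

>>> play_rows(
  motion=[
    [[0,0,0],[0,0,0],0.1],
    [[0,0,0],[0,0,0],0.2],
    [[0,0,0],[0,0,0],0.3],
    [[0,0,0],[0,0,0],0.4],
    [[0,0,0],[0,0,0],0.5],
  ],
)

```text
t: 15.72
eef_pos: [436.0, -201.2, 69.0]
ee_rot: [-0.079, 3.139, -0.002]
contact_force: [-0.4, 0.1, -0.4]
gripper_width: 0.692
gripper_force: 0.0
```

>>> play_rows(
  motion=[
    [[0,0,0],[0,0,0],1],
    [[0,0,0],[0,0,0],1],
    [[0,0,0],[0,0,0],1],
    [[0,0,0],[0,0,0],1],
    [[0,0,0],[0,0,0],1],
  ],
)

```text
t: 16.13
eef_pos: [435.7, -201.0, 68.5]
ee_rot: [-0.079, 3.14, -0.001]
contact_force: [-0.8, 0.8, 6.0]
gripper_width: 0.612
gripper_force: 27.0
```

>>> play_rows(
  motion=[
    [[0,0,0],[0,0,0.005],1],
    [[0,0,0],[0,0,0.025],1],
    [[0,0,0],[0,0,0.055],1],
    [[0,0,0],[0,0,0.085],1],
    [[0,0,0],[0,0,0.1],1],
  ],
)

```text
t: 16.55
eef_pos: [436.0, -201.4, 171.3]
ee_rot: [-0.079, 3.138, -0.003]
contact_force: [0.5, -0.4, -0.8]
gripper_width: 0.616
gripper_force: 27.0
```

>>> play_rows(
  motion=[
    [[0,0,0],[0,0,0.02],1],
    [[0,0,0],[0,0,0.035],1],
    [[0,0,0],[0,0,0.035],1],
    [[0,0,0],[0,0,0.035],1],
    [[0,0,0],[0,0,0.035],1],
  ],
)

```text
t: 16.97
eef_pos: [434.6, -200.4, 201.3]
ee_rot: [0.079, -3.139, -0.002]
contact_force: [0.1, 0.0, -1.9]
gripper_width: 0.613
gripper_force: 27.0
```

```bash
python3 wt.py
```

```text
F [-0.13 -0.   -1.56] sd [0.24 0.34 0.25] M [ 0.046  0.019 -0.011] eef [ 434.5 -200.4  201.3] [0.1 0.1 0.3] 17.2167 0.6159579225115287 26.99443817138672 [ 7.900e-02 -3.139e+00 -2.000e-03]
```

B is only about 1.6 N, so it is a light one and goes in the right pocket.

>>> play_rows(
  motion=[
    [[0,0,0],[0.002,0.013,0],1],
    [[0,0,0],[0.005,0.04,0],1],
    [[0,0,0],[0.01,0.07,0],1],
    [[0,0,0],[0.013,0.1,0],1],
    [[0,0,0],[0.017,0.13,0],1],
  ],
)

```text
t: 17.68
eef_pos: [452.0, -69.6, 202.6]
ee_rot: [0.078, -3.14, -0.0]
contact_force: [1.1, 0.4, -1.9]
gripper_width: 0.614
gripper_force: 27.0
```

>>> play_rows(
  motion=[
    [[0,0,0],[0.004,0.03,0],1],
    [[0,0,0],[0.008,0.06,0],1],
    [[0,0,0],[0.012,0.09,0],1],
    [[0,0,0],[0.016,0.12,0],1],
    [[0,0,0],[0.02,0.15,0],1],
  ],
)

```text
t: 18.1
eef_pos: [472.1, 80.7, 202.7]
ee_rot: [-0.079, 3.141, -0.0]
contact_force: [1.4, 0.5, -2.4]
gripper_width: 0.613
gripper_force: 27.0
```

>>> play_rows(
  motion=[
    [[0,0,0],[0.004,0.03,0],1],
    [[0,0,0],[0.008,0.06,0],1],
    [[0,0,0],[0.012,0.0877,0],1],
    [[0,0,0],[0.012,0.0877,0],1],
    [[0,0,0],[0.012,0.0877,0],1],
  ],
)

```text
t: 18.52
eef_pos: [483.9, 168.1, 202.3]
ee_rot: [0.083, -3.139, 0.0]
contact_force: [-0.1, -0.7, -1.6]
gripper_width: 0.613
gripper_force: 27.0
```

>>> play_rows(
  motion=[
    [[0,0,0],[0,0,-0.02],1],
    [[0,0,0],[0,0,-0.04],1],
    [[0,0,0],[0,0,-0.06],1],
    [[0,0,0],[0,0,-0.075],1],
    [[0,0,0],[0,0,-0.075],1],
  ],
)

```text
t: 18.93
eef_pos: [481.6, 165.1, 123.8]
ee_rot: [0.077, -3.134, 0.003]
contact_force: [-0.9, -0.4, -2.1]
gripper_width: 0.616
gripper_force: 27.0
```

```bash
python3 wt.py
```

```text
F [ 0.03 -0.38 -1.38] sd [0.55 0.55 0.46] M [ 0.042  0.014 -0.007] eef [483.9 166.  127.5] [1.4 0.6 2. ] 19.1833 0.6165892082005628 26.994528472423553 [-7.800e-02  3.138e+00  1.000e-03]
```

>>> play_rows(
  motion=[
    [[0,0,0],[0,0.001,-0.006],1],
    [[0,0,0],[0,0.001,-0.012],1],
    [[0,0,0],[0,0.001,-0.018],1],
    [[0,0,0],[0,0.001,-0.021],1],
    [[0,0,0],[0,0.001,-0.024],1],
  ],
)

```text
t: 19.65
eef_pos: [483.7, 167.8, 102.9]
ee_rot: [0.079, -3.139, 0.0]
contact_force: [0.7, -0.1, -1.6]
gripper_width: 0.621
gripper_force: 27.0
```

>>> play_rows(
  motion=[
    [[0,0,0],[0,0,-0.002],1],
    [[0,0,0],[0,0,-0.004],1],
    [[0,0,0],[0,0,-0.006],1],
    [[0,0,0],[0,0,-0.008],1],
    [[0,0,0],[0,0,-0.008],1],
  ],
)

```text
t: 20.07
eef_pos: [484.1, 167.8, 95.5]
ee_rot: [0.079, -3.14, 0.0]
contact_force: [0.2, 0.3, -2.2]
gripper_width: 0.618
gripper_force: 27.0
```

```bash
python3 wt.py
```

```text
F [ 0.12  0.2  -2.06] sd [0.32 0.45 0.38] M [ 0.045 -0.021 -0.026] eef [484.3 167.9  95.8] [0.1 0.  0.2] 20.3167 0.6178269480024698 26.994546353816986 [-0.079  3.14   0.   ]
```

>>> play_rows(
  motion=[
    [[0,0,0],[0,0,-0.003],1],
    [[0,0,0],[0,0,-0.006],1],
    [[0,0,0],[0,0,-0.009],1],
    [[0,0,0],[0,0,-0.012],1],
    [[0,0,0],[0,0,-0.014],1],
  ],
)

```text
t: 20.78
eef_pos: [483.9, 167.8, 81.1]
ee_rot: [0.079, -3.14, 0.0]
contact_force: [0.2, 0.1, -1.6]
gripper_width: 0.616
gripper_force: 27.0
```

>>> play_rows(
  motion=[
    [[0,0,0],[0,0,-0.001],1],
    [[0,0,0],[0,0,-0.002],1],
    [[0,0,0],[0,0,-0.003],1],
    [[0,0,0],[0,0,-0.004],1],
    [[0,0,0],[0,0,-0.0045],1],
  ],
)

```text
t: 21.2
eef_pos: [484.3, 167.9, 77.3]
ee_rot: [-0.079, 3.14, 0.0]
contact_force: [-0.2, -0.6, -1.8]
gripper_width: 0.613
gripper_force: 27.0
```

>>> play_rows(
  motion=[
    [[0,0,0],[0,0,-0.0005],1],
    [[0,0,0],[0,0,-0.001],1],
    [[0,0,0],[0,0,-0.0015],1],
    [[0,0,0],[0,0,-0.0015],1],
    [[0,0,0],[0,0,-0.0015],1],
  ],
)

```text
t: 21.62
eef_pos: [484.7, 168.0, 76.5]
ee_rot: [-0.079, 3.14, 0.0]
contact_force: [-1.2, 0.3, 5.6]
gripper_width: 0.613
gripper_force: 27.0
```

Floor contact, as with A. I'll release, retreat, and look.

>>> play_rows(
  motion=[
    [[0,0,0],[0,0,0],0.38],
    [[0,0,0],[0,0,0],0.34],
    [[0,0,0],[0,0,0],0.28],
    [[0,0,0],[0,0,0],0.2],
    [[0,0,0],[0,0,0],0.1],
  ],
)

```text
t: 22.03
eef_pos: [484.0, 167.9, 75.5]
ee_rot: [0.079, -3.14, 0.0]
contact_force: [-0.0, -1.2, 0.5]
gripper_width: 0.813
gripper_force: 0.0
```

>>> play_rows(
  motion=[
    [[0,0,0],[0,0,0],0],
    [[0,0,0],[0,0,0],0],
    [[0,0,0],[0,0,0.01],0],
    [[0,0,0],[0,0,0.03],0],
    [[0,0,0],[0,0,0.06],0],
  ],
)

```text
t: 22.45
eef_pos: [482.1, 167.4, 134.3]
ee_rot: [0.079, -3.135, 0.002]
contact_force: [0.5, 0.3, -0.6]
gripper_width: 0.995
gripper_force: 0.0
```

>>> play_rows(
  motion=[
    [[0,0,0],[0,0,0.03],0],
    [[0,0,0],[0,0,0.06],0],
    [[0,0,0],[0,0.02,0.09],0],
    [[0,0,0],[0,0.05,0.12],0],
    [[0,0,0],[-0.02,0.085,0.15],0],
  ],
)

```text
t: 22.87
eef_pos: [469.5, 246.7, 283.5]
ee_rot: [-0.074, 3.138, 0.001]
contact_force: [0.8, 1.3, 1.3]
gripper_width: 1.003
gripper_force: 0.0
```

>>> play_rows(
  motion=[
    [[0,0,0],[0,0,0.01],0],
    [[0,0,0],[0,0,0.02],0],
    [[0,0,0],[0,0,0.02],0],
    [[0,0,0],[0,0,0.02],0],
    [[0,0,0],[0,0,0.02],0],
  ],
)

```text
t: 23.28
eef_pos: [467.7, 245.3, 298.8]
ee_rot: [0.077, -3.139, 0.002]
contact_force: [-0.1, -1.2, -0.3]
gripper_width: 1.002
gripper_force: 0.0
```

```bash
python3 wt.py; python3 - <<'E'
from h import *
p,W=cloud("wrist"); np.savez("w4.npz",p=p,W=W); cv2.imwrite("pics/w4.png",p[...,::-1])
for c in((472,355),(484,167)):
    L=W[(np.hypot(W[...,0]-c[0],W[...,1]-c[1])<50)&(W[...,2]>88)&(W[...,2]<105)]
    A=np.c_[L[:,:2],np.ones(len(L))]; k=np.linalg.lstsq(A,L[:,2],rcond=None)[0]
    print("lid",np.median(L[:,2]),np.round(cv2.minEnclosingCircle(L[:,:2].astype(np.float32)),1) if 0 else cv2.minEnclosingCircle(L[:,:2].astype(np.float32)),"tilt",np.hypot(*k[:2]))
E
```

```text
F [-0.29 -0.25  0.01] sd [0.31 0.52 0.4 ] M [ 0.027  0.011 -0.005] eef [467.7 245.5 298.9] [0.1 0.2 0.3] 23.5333 1.0020558873633074 0.0 [ 7.800e-02 -3.139e+00  1.000e-03]
lid 95.31416028941092 ((471.2064514160156, 355.433349609375), 28.602956771850586) tilt 0.014489856951570413
lid 95.37947583566395 ((483.3482971191406, 169.32540893554688), 28.833866119384766) tilt 0.013207157355255657
```

View pics/w4.png

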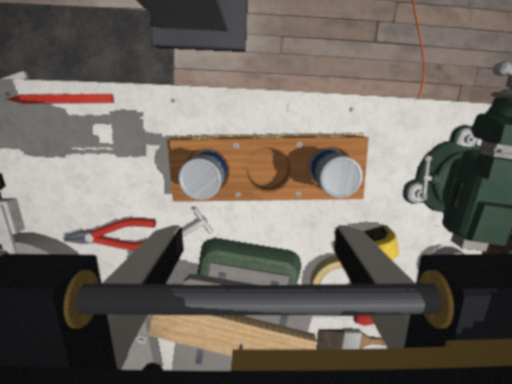

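Both tins show seated at (203,176) and (338,173), lids level at about 95 mm. Next is tin C.

>>> play_rows(
  motion=[
    [[0,0,0],[-0.006,-0.03,0],0],
    [[0,0,0],[-0.013,-0.07,0],0],
    [[0,0,0],[-0.02,-0.11,0],0],
    [[0,0,0],[-0.027,-0.15,0],0],
    [[0,0,0],[-0.033,-0.19,0],0],
  ],
)

```text
t: 24.05
eef_pos: [434.1, 55.0, 300.2]
ee_rot: [-0.08, 3.14, -0.0]
contact_force: [1.8, -0.2, -0.2]
gripper_width: 1.002
gripper_force: 0.0
```

>>> play_rows(
  motion=[
    [[0,0,0],[0,-0.038,0],0],
    [[0,0,0],[0,-0.076,0],0],
    [[0,0,0],[0,-0.114,0],0],
    [[0,0,0],[0,-0.152,0],0],
    [[0,0,0],[0,-0.19,0],0],
  ],
)

```text
t: 24.47
eef_pos: [434.4, -135.5, 300.5]
ee_rot: [-0.079, 3.14, -0.0]
contact_force: [0.9, 0.6, 0.1]
gripper_width: 1.004
gripper_force: 0.0
```

>>> play_rows(
  motion=[
    [[0,0,0],[0,-0.038,0],0],
    [[0,0,0],[0,-0.076,0],0],
    [[0,0,0],[0,-0.114,0],0],
    [[0,0,0],[0,-0.152,0],0],
    [[0,0,0],[0,-0.19,0],0],
  ],
)

```text
t: 24.88
eef_pos: [434.4, -325.6, 300.3]
ee_rot: [-0.078, 3.14, -0.0]
contact_force: [0.9, 1.1, -0.3]
gripper_width: 1.001
gripper_force: 0.0
```

>>> play_rows(
  motion=[
    [[0,0,0],[0.02,-0.01,-0.02],0],
    [[0,0,0],[0.04,-0.024,-0.04],0],
    [[0,0,0],[0.06,-0.024,-0.06],0],
    [[0,0,0],[0.0763,-0.024,-0.08],0],
    [[0,0,0],[0.0763,-0.024,-0.1],0],
  ],
)

```text
t: 25.3
eef_pos: [513.1, -347.5, 198.5]
ee_rot: [-0.08, 3.14, 0.001]
contact_force: [0.1, -0.1, 0.4]
gripper_width: 1.0
gripper_force: 0.0
```

>>> play_rows(
  motion=[
    [[0,0,0],[0,0,0],0],
    [[0,0,0],[0,0,-0.02],0],
    [[0,0,0],[0,0,-0.04],0],
    [[0,0,0],[0,0,-0.055],0],
    [[0,0,0],[0,0,-0.055],0],
  ],
)

```text
t: 25.72
eef_pos: [509.3, -346.4, 142.5]
ee_rot: [0.078, -3.137, -0.005]
contact_force: [-0.4, 1.0, -1.2]
gripper_width: 1.002
gripper_force: 0.0
```

```bash
python3 wt.py; python3 tins.py w5
```

```text
F [-0.11 -0.11  0.23] sd [0.4  0.81 0.69] M [0.039 0.03  0.   ] eef [ 511.  -347.6  145.9] [1.  0.7 1.9] 25.9667 0.9972803608903403 0.0 [-7.900e-02  3.138e+00 -3.000e-03]
[ 512.  -348.3  147.4] [-7.900e-02  3.138e+00 -3.000e-03] [ 0.91  0.35 -0.14]
(480, -26) unseen 0
(435, -199) unseen 0
(511, -349) lid [ 509.2 -348.8   87.4] 3483 circ [ 510.7 -348.7] 28.6 side [ 511.6 -348.6] 551 0.21
```

>>> play_rows(
  motion=[
    [[0,0,0],[0,0,-0.02],0],
    [[0,0,0],[0,0,-0.04],0],
    [[0,0,0],[0,0,-0.06],0],
    [[0,0,0],[0,0,-0.079],0],
    [[0,0,0],[0,0,-0.079],0],
  ],
)

```text
t: 26.48
eef_pos: [509.0, -345.8, 62.3]
ee_rot: [0.079, -3.136, -0.006]
contact_force: [-0.1, 1.2, -1.1]
gripper_width: 1.0
gripper_force: 0.0
```

>>> play_rows(
  motion=[
    [[0,0,0],[0,0,0],0.1],
    [[0,0,0],[0,0,0],0.2],
    [[0,0,0],[0,0,0],0.3],
    [[0,0,0],[0,0,0],0.4],
    [[0,0,0],[0,0,0],0.5],
  ],
  grip_force=30,
)

```text
t: 26.9
eef_pos: [511.9, -348.2, 67.7]
ee_rot: [-0.079, 3.139, -0.002]
contact_force: [-0.8, -0.2, -0.8]
gripper_width: 0.693
gripper_force: 0.0
```

>>> play_rows(
  motion=[
    [[0,0,0],[0,0,0],1],
    [[0,0,0],[0,0,0],1],
    [[0,0,0],[0,0,0],1],
    [[0,0,0],[0,0,0],1],
    [[0,0,0],[0,0,0],1],
  ],
)

```text
t: 27.32
eef_pos: [511.8, -348.3, 67.3]
ee_rot: [-0.079, 3.139, -0.002]
contact_force: [0.1, -2.9, 6.0]
gripper_width: 0.618
gripper_force: 30.0
```

>>> play_rows(
  motion=[
    [[0,0,0],[0,0,0.005],1],
    [[0,0,0],[0,0,0.025],1],
    [[0,0,0],[0,0,0.055],1],
    [[0,0,0],[0,0,0.085],1],
    [[0,0,0],[0,0,0.115],1],
  ],
)

```text
t: 27.73
eef_pos: [509.7, -346.1, 180.1]
ee_rot: [0.079, -3.137, -0.006]
contact_force: [1.1, -0.1, -6.4]
gripper_width: 0.616
gripper_force: 30.0
```

>>> play_rows(
  motion=[
    [[0,0,0],[0,0,0.025],1],
    [[0,0,0],[0,0,0.05],1],
    [[0,0,0],[0,0,0.07],1],
    [[0,0,0],[0,0,0.08],1],
    [[0,0,0],[0,0,0.08],1],
  ],
)

```text
t: 28.15
eef_pos: [511.7, -347.8, 263.1]
ee_rot: [-0.079, 3.139, -0.002]
contact_force: [0.4, -1.2, -5.7]
gripper_width: 0.613
gripper_force: 30.0
```

>>> play_rows(
  motion=[
    [[0,0,0],[0,0,0],1],
    [[0,0,0],[0,0,0],1],
    [[0,0,0],[0,0,0],1],
    [[0,0,0],[0,0,0],1],
    [[0,0,0],[0,0,0],1],
  ],
)

```text
t: 28.57
eef_pos: [510.8, -347.2, 259.9]
ee_rot: [0.079, -3.139, -0.002]
contact_force: [0.9, 0.2, -5.9]
gripper_width: 0.614
gripper_force: 30.0
```

```bash
python3 wt.py; python3 - <<'E'
from h import *
p,W=cloud("scene"); cv2.imwrite("pics/end.png",p[...,::-1])
E
```

```text
F [ 0.2   0.01 -6.02] sd [0.38 0.29 0.16] M [ 0.029 -0.016  0.019] eef [ 511.  -347.4  260.7] [0.1 0.1 0.5] 28.8167 0.6160937621430101 29.97909039258957 [ 0.079 -3.141 -0.   ]
```

View pics/end.png

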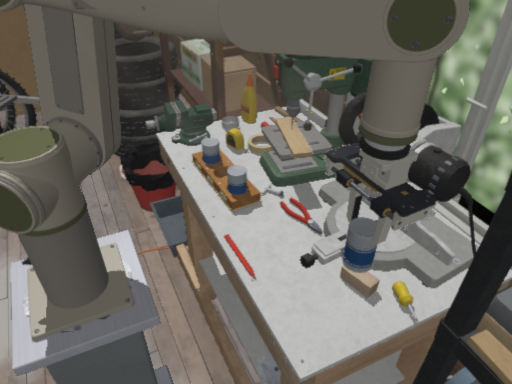

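C is clearly the heaviest at 6.0 N, against about 3.3 N for A and 1.8 N for B. It hangs upright at (360,245) with its centre at about 238 mm. A and B stand in the rack at (210,150) and (237,180), and the bystanders are where they were.

```bash
python3 -c "
from bench import *
print(close_job())"
```

```text
the job is handed in; nothing more can be done
None
```

I handed the job in with the heaviest tin (C, about 6.0 N) held upright and still, its centre about 24 cm above the bench. The lighter two, A (about 3.3 N) and B (about 1.8 N), are seated and released in the left and right pockets; the judge's result was not shown.

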